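# Prick a register mark and inspect it under the loupe

## Robot

A 6-joint arm with a two-finger parallel gripper is mounted at the origin on the work surface. World frame = base frame: x ahead of the robot, y to its left, z up, the work surface at z = 0. Lengths are in m, angles in degrees, forces in N, time in s.
With the tool pointing down it reaches from about 0.35 to 0.875 m from the base axis. Payload 4.2 kg.
Tool frame: the origin (TCP) lies midway between the tips of the shut fingers; the grasp point (between the pads) lies 19 mm behind it; z points along the fingers, y is the line along which they close (so a half turn about z gives the same grasp; the last joint's range is limited). The gripper opens to 87 mm and grips with 3 to 60 N. Pads are 19 mm wide; open, the fingers measure 117 mm over their backs; the gripper's body (75 mm by 190 mm) begins 51 mm behind the grasp point.
Start: joints at [82.254, 22.042, 0.453, 0, -68.411, -14.817], TCP at [0.24, 0.577, 0.223] pointing down, gripper open.
Joint ranges: [-179.83, 179.83], [-69.29, 118.12], [-61.27, 80.66], [-181.25, 117.63], [-171.15, -9.14], [-177.46, 177.46]. Speed limits (degrees/s): [159.86, 159.86, 180, 180, 180, 180].

## Interface

Orientations are given as a 3x3 rotation matrix whose columns are the frame's x, y, z axes.
In Python, from station import r, cams gives the robot as it stands.
- The arm moves only by the tool play_rows, never from a script. Its argument "commands" is text: rows parted by semicolons, each of 6 numbers parted by spaces: the shift along the world's x, y, z normalised to -1 to 1, where 1 is 30 mm, then the turn, a rotation vector about the world's x, y, z normalised to -1 to 1, where 1 is 0.15 rad. A call has 1 to 20 rows; each row shifts and turns the commanded pose from where the row before left it; what a row does not reach is not made up. A row lasts 1/10 s, in which the tool goes at most 50 mm and 8.59 degrees, less where a joint would pass 70% of its speed; a pose out of reach is approached as far as the arm can. A call with a number of a shift or a turn outside -1 to 1 is refused whole. A call with a gripper value outside its range is refused whole. "grip" is the finger opening in mm, from 0 to 87, set as the call begins (left out, the last holds). The fingers move at their own pace and stop on an object; the grip force is fixed at half the most. Time passes only in rows, so rows that do not move let the fingers close. It gives the time, the measured TCP pose, the force, the opening and the grip force at its end, in the units of the state.
- r.sense(): the state, without advancing time (a new reading comes with each control period).
- cams.capture(name): name is "side" or "top" or "wrist"; returns (picture, depth): 384x512x3 uint8, blue, green, red; 384x512 float32, m along the optical axis (not along the pixel's ray), 0 where there is no reading.
- cams.camera_info(name): a dict with "mtx" (3x3 intrinsics, pixels), "R" (3x3) and "t" (3): a world point X has camera coordinates R X + t. Camera axes: x right, y down, z forward; pixel columns grow to the right and rows downward; lengths in m; the calibration is good to about 2 mm. A picture is of the moment at which its call begins: read the wrist's pose just before it. camera_info takes no time and is no camera call; for the wrist camera it gives the pose at the moment of the call.
- r.finish_job(): hands the job in; it is judged then, once.
The state is a dict: "time_s": time; "joints": joint angles; "joint_velocities": joint speeds; "effort": joint torques, N m; "tcp_pos": TCP position; "ee_rot": TCP orientation; "wrist_force": force on the tool from outside, world axes, zero at the start; "moment": the same for the moment, N m; "gripper_width": opening from 0.0 (shut) to 1.0 (fully open); "gripper_force": force on a finger pad.
Only numpy, scipy, OpenCV 4.12 (cv2) and the standard library are available. Lean on these libraries where they do the work, as an engineer would, in place of code of your own. Each camera call takes 0.05 s, during which the arm holds its last target. There are 200 camera calls.

## Task

Swing the arrest lever of the registration jig all the way towards the robot side so that the pricker beam comes fully down on the carved block, then swing the lever all the way back so that the beam is up and arrested again. Then take the loupe from its rest by the handle and inspect the pricked mark: hold the lens level, centred over the mark and at the height of the brass focus pointer, without touching the block or shifting the pointer, and finish while still holding it there, steady. Leave the ink tin, brayer, baren and palette knife where they are.

Things in the scene. Friction and masses are not known exactly. Their poses are not given: they have to be found in the camera images.
- jig: Registration jig, fixed: aluminium base plate 220 x 290 x 12 mm (its x -80 to +140, y -155 to +135 mm). Origin on the table straight below the mark; x points away from the robot at yaw 0, y left, z up. It carries the block, the lever, the focus post (10 mm thick, at x 30, y 105, top at z 167 mm) and the beam's hinge between two steel cheeks (x 105, y 0, z 75; cheeks to z 92 mm).
- housing_top (a point): Centre of the top of the jig's grey linkage housing, 60 mm above the table: a box x 55 to 135, y -150 to +30 mm in the jig's frame, beyond the block; lever and beam stand on it.
- block: Carved wooden printing block fixed on the jig, 100 x 100 x 22 mm (x -61 to +39, y -50 to +50 in the jig's frame), black carved lines; its origin is on its underside, 12 mm above the table, straight below the mark.
- prick_mark (a point): The mark to be inspected: the black dot in the pale 16 mm round spot on the block's top face, 34 mm above the table, where the pricker's point comes down.
- arrest (a joint): Arrest lever, in rad: 0 = beam arrested (the lever leans 0.55 rad from upright to the jig's +x, away from the robot; stop at 0), 1.1 = beam released (the lever leans 0.55 rad to the jig's -x; stop). It turns in the jig's x-z plane, needs about 2 N at the knob and stays where it is left.
- lever_hinge (a point): Pivot of the arrest lever, 50 mm above the table, at x 60, y -125 mm in the jig's frame; the lever's axis is the jig's y.
- lever_knob (a point): Centre of the black knob at the lever's end, 75 mm from the pivot: a cylinder 18 mm in diameter and 24 mm long along the jig's y, on a rod of 8 mm diameter. It can be pinched over its two end faces from above and taken round its arc, or pushed.
- pricker (a joint): Pricker beam, in rad: 0 = up and arrested, 1.3 = fully down. Moved only by the arrest lever (linked: pricker = 1.18 x arrest). The beam is 105 mm long, 14 mm wide; up, it stands over its hinge with its top about 185 mm above the table, leaning to the block.
- pricker_tip (a point): Brass point of the pricker. Beam up: at x about 39, y 0 mm in the jig's frame, about 166 mm above the table; beam down: on the mark.
- focus_mark (a point): Tip of the thin brass pointer on the sliding collar of the focus post, at x 30, y 67 mm in the jig's frame. Its height (102 to 138 mm above the table, set differently each time) is the height at which the middle of the lens must be held. The collar (24 mm diameter, 14 mm high) slips along the post if pushed with some 4 N; leave it.
- rest: Dark wooden loupe rest, fixed: base 200 x 70 x 6 mm, two pads with tops 30 mm above the table: 60 x 60 mm under the lens ring, centred on the origin, and one under the handle's end (x -150 to -120 mm, 50 mm wide). Between them the space under the handle is free down to the base. Origin on the table below the ring pad's centre; the handle points to its -x.
- loupe: Loose loupe, about 140 g (varies), lying level on the rest: steel ring of 68 mm outer diameter, 16 mm high, with a 58 mm glass lens, and a straight black handle of square 16 x 16 mm section from x -42 to -144 mm. Origin at the ring's centre on its underside (30 mm above the table at the start); x points from the handle to the lens, z up.
- lens (a point): Middle of the lens: 8 mm above the loupe's underside, at the ring's centre, level with the handle's middle line.
- grip (a point): Point on the handle's middle line near the loupe's centre of mass, 80 mm from the lens centre along the loupe's -x; the handle is 16 mm wide here. 38 mm above the table at the start.
- ink_tin: Bystander: closed steel ink tin, 72 mm diameter, 60 mm high; origin under its centre.
- brayer: Bystander: ink roller lying flat, rubber roll 40 mm diameter and 110 mm long, wooden handle to its -x, 165 mm long overall; origin under the roll's middle.
- baren: Bystander: round wooden rubbing pad, 100 mm diameter, 42 mm high with its knob; origin under its centre.
- palette_knife: Bystander: spatula 200 mm long lying flat; origin under its middle.
Mind the look-alikes: they are no part of the job. What is shaped like the loupe but green or pink is not meant.

How it is judged:
By the outcome, as a careful person would: the job done as asked, in the order asked, and still so for the second after the job is handed in, while the arm keeps its last pose, push and grip.
It also fails if it takes over 64 s, if anything falls off the work surface, if the arm or the gripper's body presses on something with over 40 N, if the wrist force passes 120 N, or if a joint passes its speed limit or range.

## Working session

There is one attempt and no reset: what is moved stays moved. The work goes in short steps, Python scripts to look and compute and a tool call to move; the robot and the scene stay as the last step left them, time stands still between calls to the robot, and variables do not carry over. Pictures are saved under pics/ and viewed, at most 10 in all, crops included, and the job is handed in when it is done.

Besides the shell and the picture viewer there is one more tool, called after "Emit:" as name(argument=value, ...) on one line, values as JSON. play_rows: Moves the arm, as the interface text tells. Scaled input: -1 to 1 covers 30 mm each way for a shift and 0.15 rad each way for a turn. Its arguments: {"type":"object","properties":{"commands":{"type":"string"},"grip":{"type":"number"}},"required":["commands"]}

```bash
mkdir -p pics
cat > h.py <<'E'
import numpy as np, cv2
from station import r, cams
def cap(n,f):
    i=cams.camera_info(n); p,d=cams.capture(n)
    cv2.imwrite(f'pics/{f}.png',p); np.savez(f'pics/{f}.npz',d=d,K=i['mtx'],R=i['R'],t=i['t']); return p,d
def pt(f,u,v,z=None,w=1):
    a=np.load(f'pics/{f}.npz'); K,R,t=a['K'],np.array(a['R']),np.array(a['t']).ravel()
    ray=np.linalg.inv(K)@[u,v,1]
    if z is None:
        q=a['d'][int(v)-w:int(v)+w+1,int(u)-w:int(u)+w+1]; q=q[q>0]; s=np.median(q)
    else:
        c=-R.T@t; s=(z-c[2])/(R.T@ray)[2]
    return R.T@(ray*s-t)
def pix(f,X):
    a=np.load(f'pics/{f}.npz'); c=a['K']@(a['R']@np.array(X)+a['t'].ravel()); return c[:2]/c[2]
E
python3 - <<'E'
from h import *
for n in ('top','side'):
    p,d=cap(n,n+'1'); cv2.imwrite(f'pics/{n}1v.png',cv2.resize(p,(800,600)))
print(r.sense())
E
```

```text
{'time_s': 0.1, 'joints': array([ 8.22526822e+01,  2.20868940e+01,  3.87695951e-01, -2.38097593e-02,
       -6.84126247e+01, -1.48162122e+01]), 'joint_velocities': array([-0.07598574, -0.06996106,  0.24608942,  0.12273844, -0.0016333 ,
       -0.05392005]), 'effort': array([-7.18135652e-04, -3.91691709e+01,  1.87933320e+01,  4.23191741e+00,
        1.34159249e-02, -7.55059341e-05]), 'tcp_pos': array([0.23960513, 0.57666078, 0.22156783]), 'ee_rot': array([[ 9.23395861e-01, -3.83848494e-01, -6.45973911e-04],
       [-3.83849016e-01, -9.23393953e-01, -1.88174076e-03],
       [ 1.25814955e-04,  1.98554808e-03, -9.99998021e-01]]), 'wrist_force': array([ 0.12907386,  0.2230652 , -1.05678215]), 'moment': array([ 0.01230584,  0.06627381, -0.06777512]), 'gripper_force': 0.0, 'gripper_width': 0.9999228110203248}
```

View pics/top1v.png

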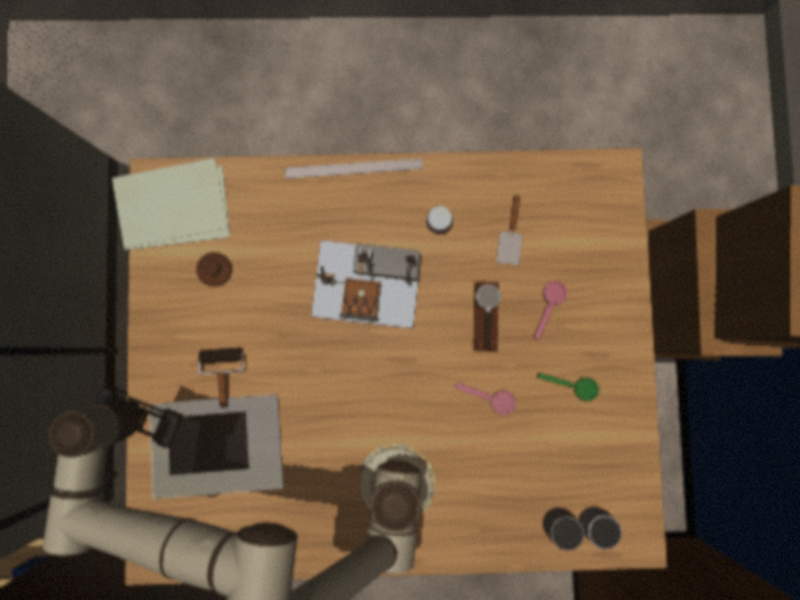

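View pics/side1v.png

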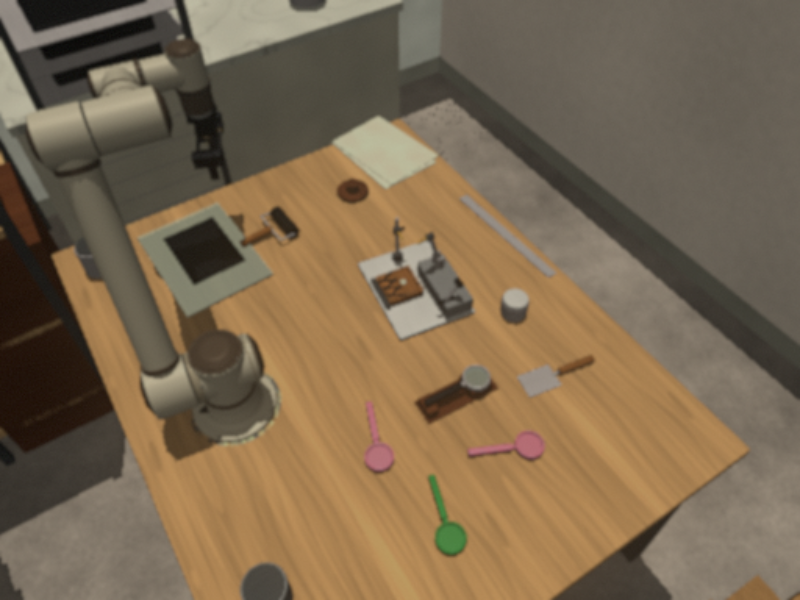

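The top view shows the jig around (365,285) and the loupe ring at (487,296) with its handle towards the robot (down). The side view agrees. I'll enlarge a crop for measuring.

Run:
```python
from h import *
p=cv2.imread('pics/top1.png'); cv2.imwrite('pics/topc.png',cv2.resize(p[140:240,190:350],(800,500),interpolation=cv2.INTER_CUBIC))
```

```text
(no output)
```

View pics/topc.png

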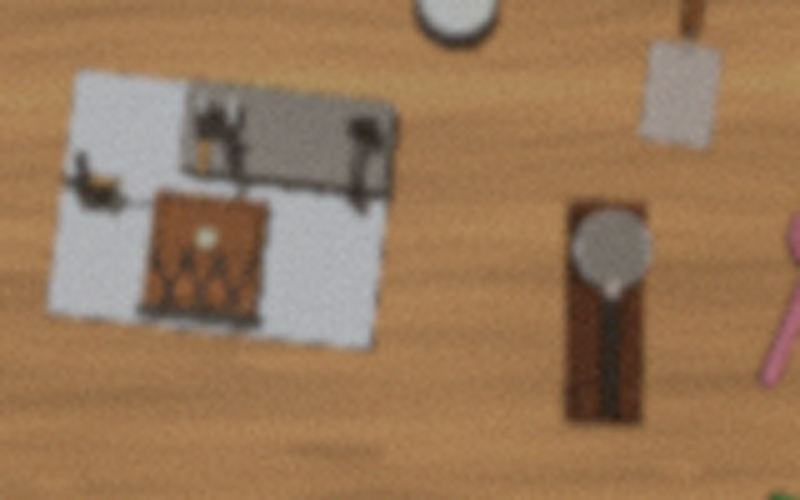

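The crop shows the plate's corners at (78,70), (48,312) and (373,349), the mark at (206,238), the knob at about (365,128), the loupe ring at (611,248) and the handle's end at (608,418).

Run:
```python
from h import *
np.set_printoptions(precision=4,suppress=True)
P=lambda u,v,z:pt('top1',u/5+190-.4,v/5+140-.4,z)
tl,bl,br,m=P(78,70,.012),P(48,312,.012),P(373,349,.012),P(206,238,.034)
print(tl,bl,br,m, np.linalg.norm(tl-bl),np.linalg.norm(bl-br))
print('yaws',np.degrees([np.arctan2(*(tl-bl)[[1,0]]),np.arctan2(*(br-bl)[[1,0]])+np.pi/2]))
ring,he=P(611,248,.046),P(608,418,.046)
print('ring',ring,he,P(365,128,.115))
print(np.degrees(np.arctan2(*(ring-he)[[1,0]])))
J=[tl,bl,br,m];
i=cams.camera_info('wrist'); s=r.sense()
R=np.array(i['R']);c=-R.T@np.array(i['t']).ravel()
print('wrist cam in tool',s['ee_rot'].T@(c-s['tcp_pos']),s['ee_rot'].T@R.T, i['mtx'])
```

```text
[0.6919 0.1961 0.012 ] [0.4757 0.226  0.012 ] [ 0.4353 -0.061   0.012 ] [0.5358 0.0835 0.034 ] 0.21826172829000684 0.28974933503624534
yaws [-7.8684 -8.0057]
ring [ 0.5168 -0.2702  0.046 ] [ 0.369  -0.2619  0.046 ] [ 0.6169 -0.0564  0.115 ]
-3.2016228354870084
wrist cam in tool [ 0.0822 -0.0002 -0.1605] [[-0.0008 -0.954  -0.2998]
 [ 1.     -0.0008 -0.0001]
 [-0.0002 -0.2998  0.954 ]] [[286.8225   0.     261.5541]
 [  0.     286.8225 191.8276]
 [  0.       0.       1.    ]]
```

Emit:
play_rows(commands="0.48 -0.81 0.3 0 0 0.065;0.48 -0.81 0.3 0 0 0.065;0.48 -0.81 0.3 0 0 0.065;0.48 -0.81 0.3 0 0 0.065;0.48 -0.81 0.3 0 0 0.065;0.48 -0.81 0.3 0 0 0.065;0.48 -0.81 0 0 0 0.065;0.48 -0.81 0 0 0 0.065;0.48 -0.81 0 0 0 0.065;0.48 -0.81 0 0 0 0.065;0.48 -0.81 0 0 0 0.065;0.48 -0.81 0 0 0 0.065;0.48 -0.81 0 0 0 0.065;0.48 -0.81 0 0 0 0.065;0.48 -0.81 0 0 0 0.065;0.48 -0.81 0 0 0 0.065;0.48 -0.81 0 0 0 0.065;0.48 -0.81 0 0 0 0.065;0 0 0 0 0 0;0 0 0 0 0 0")

```text
time_s: 2.1
tcp_pos: [0.4988, 0.1393, 0.276]
ee_rot: [[0.976, -0.218, -0.001], [-0.218, -0.976, -0.0], [-0.001, 0.0, -1.0]]
wrist_force: [0.2, 0.2, -1.4]
gripper_width: 1.0
gripper_force: 0.0
```

Run:
```python
from h import *
p,d=cap('wrist','w1'); cv2.imwrite('pics/w1v.png',cv2.resize(p,(800,600)))
print(r.sense()['tcp_pos'],r.sense()['ee_rot'])
```

```text
[0.4986853  0.13981966 0.27617958] [[ 9.76172343e-01 -2.16995243e-01 -7.88286081e-04]
 [-2.16995410e-01 -9.76172615e-01 -1.33056944e-04]
 [-7.40630561e-04  3.00940971e-04 -9.99999680e-01]]
```

View pics/w1v.png

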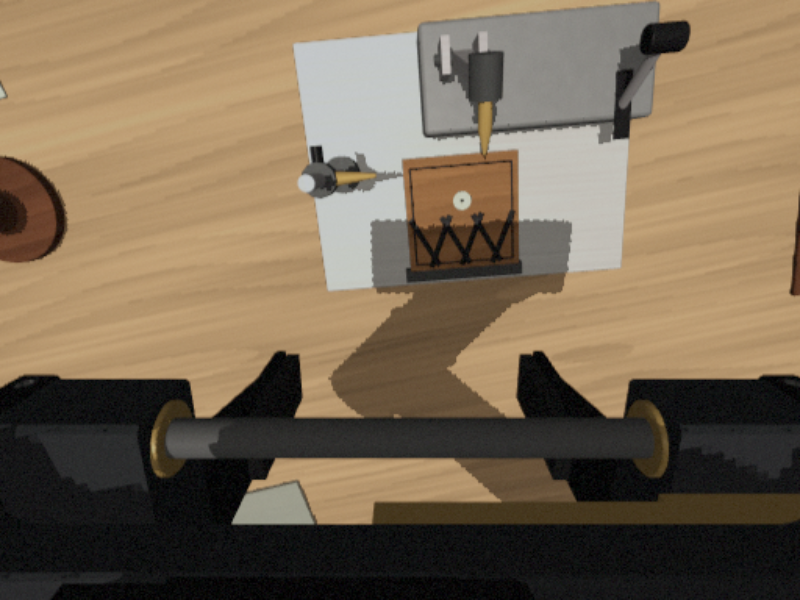

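This shows the mark at (462,201), the knob at (665,38), the pointer from the collar to its tip near (382,177), and the pricker tip at (486,157).

Run:
```python
from h import *
np.set_printoptions(precision=4,suppress=True)
k=512/800
print('mark',pt('w1',462*k-.2,201*k-.2,.034))
for u in (360,368,374,380): print('pointer',u,pt('w1',u*k,177*k,None,0))
print('knob top',pt('w1',665*k,36*k))
for c in [(295,43),(328,291),(621,268)]: print(pt('w1',c[0]*k,c[1]*k,.012))
p=cv2.imread('pics/w1.png'); cv2.imwrite('pics/w1c.png',cv2.resize(p[90:140,185:275],(720,400),interpolation=cv2.INTER_CUBIC))
```

```text
mark [0.5345 0.0836 0.034 ]
pointer 360 [0.5749 0.156  0.1239]
pointer 368 [0.5737 0.1509 0.1226]
pointer 374 [0.5727 0.147  0.1217]
pointer 380 [0.5692 0.1506 0.0112]
knob top [ 0.6154 -0.0505  0.1205]
[0.6906 0.1944 0.012 ]
[0.475  0.2264 0.012 ]
[ 0.435  -0.0577  0.012 ]
```

View pics/w1c.png

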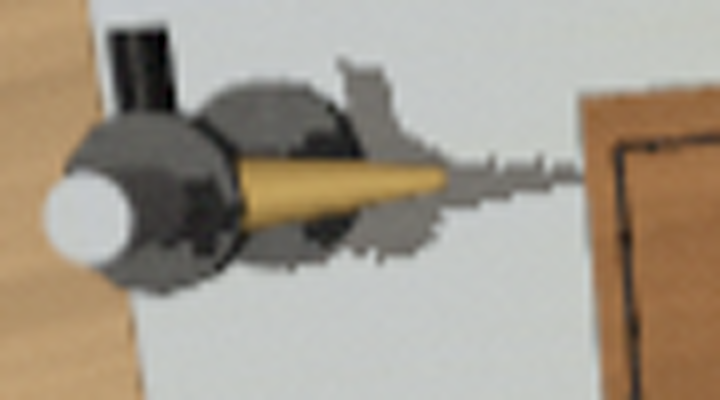

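Run:
```python
from h import *
k=512/800
for n,u,v in (('blocktop .034',440,185),('housing .060',560,60),('plate .012',370,60),('table 0',200,300),('posttop .167',308,184)): print(n,pt('w1',u*k,v*k)[2])
# ray for tip: height where ray passes closest to expected xy
for z in (.116,.118,.120,.122,.124): print(z,pt('w1',240.7,112.2,z))
```

```text
blocktop .034 0.03224260443615649
housing .060 0.05851722282194236
plate .012 0.010486035217217263
table 0 -0.002629355165121612
posttop .167 0.16517419424068608
0.116 [0.57339778 0.14580452 0.116     ]
0.118 [0.57343514 0.1456541  0.118     ]
0.12 [0.5734725  0.14550367 0.12      ]
0.122 [0.57350986 0.14535325 0.122     ]
0.124 [0.57354722 0.14520283 0.124     ]
```

Emit:
play_rows(commands="0.49 -0.82 0 0 0 0.067;0.49 -0.82 0 0 0 0.067;0.49 -0.82 0 0 0 0.067;0.49 -0.82 0 0 0 0.067;0.49 -0.82 0 0 0 0.067;0.49 -0.82 0 0 0 0.067;0.49 -0.82 0 0 0 0.067;0.49 -0.8 0 0 0 0.067;0 0 -0.8 0 0 0;0 0 -0.8 0 0 0;0 0 -0.8 0 0 0;0 0 0 0 0 0;0 0 0 0 0 0", grip=60)

```text
time_s: 3.45
tcp_pos: [0.6168, -0.0557, 0.2049]
ee_rot: [[0.991, -0.136, -0.0], [-0.136, -0.991, -0.001], [0.0, 0.001, -1.0]]
wrist_force: [-0.1, -0.1, 1.0]
gripper_width: 0.689
gripper_force: 0.0
```

Emit:
play_rows(commands="0 0 -0.9 0 0 0;0 0 -0.9 0 0 0;0 0 -0.9 0 0 0;0 0 -0.9 0 0 0;0 0 0 0 0 0;0 0 0 0 0 0")

```text
time_s: 4.05
tcp_pos: [0.6179, -0.0561, 0.0983]
ee_rot: [[0.991, -0.136, 0.003], [-0.136, -0.991, -0.0], [0.003, 0.0, -1.0]]
wrist_force: [0.6, 0.1, -0.4]
gripper_width: 0.689
gripper_force: 0.0
```

Emit:
play_rows(commands="0 0 0 0 0 0;0 0 0 0 0 0;0 0 0 0 0 0;0 0 0 0 0 0;0 0 0 0 0 0;0 0 0 0 0 0", grip=10)

```text
time_s: 4.65
tcp_pos: [0.617, -0.0547, 0.0969]
ee_rot: [[0.991, -0.138, 0.002], [-0.138, -0.99, 0.003], [0.001, -0.003, -1.0]]
wrist_force: [-0.7, 6.6, 1.3]
gripper_width: 0.271
gripper_force: 30.0
```

Emit:
play_rows(commands="-0.24 0.034 0.131 0 0 0;-0.252 0.035 0.103 0 0 0;-0.262 0.037 0.075 0 0 0;-0.268 0.038 0.045 0 0 0;-0.272 0.038 0.015 0 0 0;-0.272 0.038 -0.015 0 0 0;-0.268 0.038 -0.045 0 0 0;-0.262 0.037 -0.075 0 0 0;-0.252 0.035 -0.103 0 0 0;-0.24 0.034 -0.131 0 0 0;-0.145 0.02 -0.097 0 0 0;0 0 0 0 0 0;0 0 0 0 0 0;0 0 0 0 0 0;0 0 0 0 0 0")

```text
time_s: 6.15
tcp_pos: [0.5368, -0.0434, 0.0963]
ee_rot: [[0.991, -0.136, 0.006], [-0.136, -0.991, 0.002], [0.006, -0.003, -1.0]]
wrist_force: [-3.0, 7.3, 9.8]
gripper_width: 0.27
gripper_force: 30.0
```

Run:
```python
from h import *
p,d=cap('side','s2'); q,d=cap('wrist','w2')
a=cv2.resize(p[130:240,210:330],(480,440)); b=cv2.resize(q,(320,240))
o=np.zeros((440,800,3),np.uint8); o[:,:480]=a; o[:240,480:]=b
cv2.imwrite('pics/s2v.png',o); print(r.sense()['tcp_pos'],r.sense()['wrist_force'])
```

```text
[ 0.53680172 -0.04342902  0.09631753] [-2.83193456  7.62507518 10.77616586]
```

View pics/s2v.png

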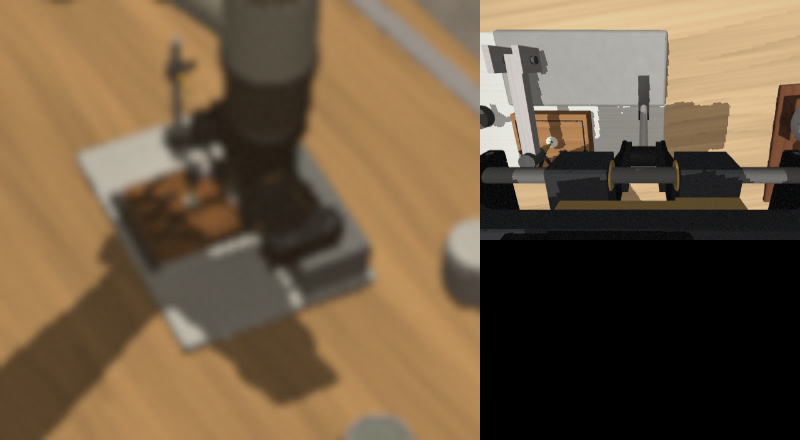

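The side view shows the beam down over the block. The wrist inset shows the pricker's point right at the mark, near (550,142). I'll press a little further to confirm the stop.

Emit:
play_rows(commands="-0.1 0.014 -0.03 0 0 0;-0.1 0.014 -0.03 0 0 0;0 0 0 0 0 0;0 0 0 0 0 0;0 0 0 0 0 0")

```text
time_s: 6.75
tcp_pos: [0.5348, -0.043, 0.0951]
ee_rot: [[0.991, -0.135, 0.015], [-0.135, -0.991, 0.001], [0.014, -0.003, -1.0]]
wrist_force: [6.0, 2.2, 5.0]
gripper_width: 0.27
gripper_force: 30.0
```

Run:
```python
from h import *
q,d=cap('wrist','w3'); cv2.imwrite('pics/w3v.png',cv2.resize(q[160:290,30:290],(800,400),interpolation=cv2.INTER_CUBIC)); print(r.sense()['tcp_pos'],r.sense()['wrist_force'])
```

```text
[ 0.53483326 -0.04305545  0.09503983] [5.81443866 1.68922313 5.06053314]
```

View pics/w3v.png

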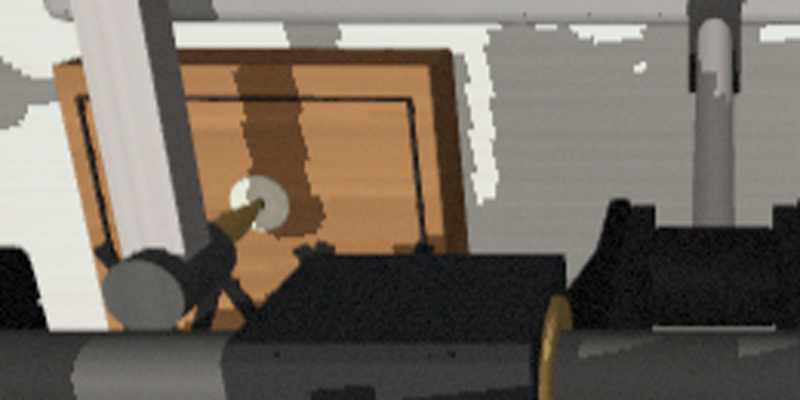

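The pricker's point sits on the dot at (258,205), and the resisting force rose to 6 N, so the stop is reached. Now I swing the lever back.

Emit:
play_rows(commands="0.2 -0.028 0.06 0 0 0;0.145 -0.02 0.097 0 0 0;0.24 -0.034 0.131 0 0 0;0.252 -0.035 0.103 0 0 0;0.262 -0.037 0.075 0 0 0;0.268 -0.038 0.045 0 0 0;0.272 -0.038 0.015 0 0 0;0.272 -0.038 -0.015 0 0 0;0.268 -0.038 -0.045 0 0 0;0.262 -0.037 -0.075 0 0 0;0.252 -0.035 -0.103 0 0 0;0.24 -0.034 -0.131 0 0 0;0.145 -0.02 -0.097 0 0 0;0.2 -0.028 -0.06 0 0 0;0 0 0 0 0 0;0 0 0 0 0 0;0 0 0 0 0 0;0 0 0 0 0 0")

```text
time_s: 8.6
tcp_pos: [0.6195, -0.0552, 0.0935]
ee_rot: [[0.99, -0.138, -0.016], [-0.138, -0.99, 0.002], [-0.016, -0.0, -1.0]]
wrist_force: [-19.5, 15.2, 21.3]
gripper_width: 0.273
gripper_force: 30.0
```

Emit:
play_rows(commands="-0.12 0.017 0.06 0 0 0;0 0 0 0 0 0;0 0 0 0 0 0")

```text
time_s: 8.9
tcp_pos: [0.6193, -0.0551, 0.0937]
ee_rot: [[0.99, -0.138, -0.008], [-0.137, -0.99, 0.002], [-0.009, -0.001, -1.0]]
wrist_force: [-9.6, 10.5, 8.7]
gripper_width: 0.273
gripper_force: 30.0
```

Emit:
play_rows(commands="0 0 0 0 0 0;0 0 0 0 0 0;0 0 0 0 0 0;0 0 0 0 0 0;0 0 0 0 0 0", grip=60)

```text
time_s: 9.4
tcp_pos: [0.6233, -0.0578, 0.0934]
ee_rot: [[0.99, -0.138, -0.0], [-0.138, -0.99, -0.0], [-0.0, 0.0, -1.0]]
wrist_force: [-0.2, -0.6, 0.1]
gripper_width: 0.63
gripper_force: 0.0
```

Emit:
play_rows(commands="0 0 0.9 0 0 0;0 0 0.9 0 0 0;0 0 0.9 0 0 0;0 0 0.9 0 0 0;0 0 0.9 0 0 0;-0.6 -0.3 0.6 0 0 0;-0.9 -0.5 0 0 0 0;-0.9 -0.9 0 0 0 0;-0.9 -0.9 0 0 0 0.1;-0.9 -0.9 0 0 0 0.1;-0.9 -0.9 0 0 0 0.1;-0.5 -0.9 0 0 0 0.1;0 -0.9 0 0 0 0.1;0 -0.6 0 0 0 0.05;0 0 0 0 0 0;0 0 0 0 0 0")

```text
time_s: 11.0
tcp_pos: [0.4551, -0.2616, 0.2464]
ee_rot: [[0.998, -0.057, -0.0], [-0.057, -0.998, 0.0], [-0.0, -0.0, -1.0]]
wrist_force: [-0.4, -0.1, -0.6]
gripper_width: 0.688
gripper_force: 0.0
```

Run:
```python
from h import *
q,d=cap('wrist','w4'); p,d=cap('side','s4')
o=np.zeros((440,800,3),np.uint8); o[:360,:480]=cv2.resize(q,(480,360)); o[:320,480:]=cv2.resize(p[120:240,215:335],(320,320))
cv2.imwrite('pics/w4v.png',o); print(r.sense()['tcp_pos'],r.sense()['ee_rot'],r.sense()['wrist_force'])
```

```text
[ 0.45528553 -0.26089831  0.24656332] [[ 9.98484622e-01 -5.50311114e-02 -1.91291356e-04]
 [-5.50310724e-02 -9.98484622e-01  2.03906189e-04]
 [-2.02222662e-04 -1.93070226e-04 -9.99999961e-01]] [-0.31363482 -0.49916974  0.61545761]
```

View pics/w4v.png

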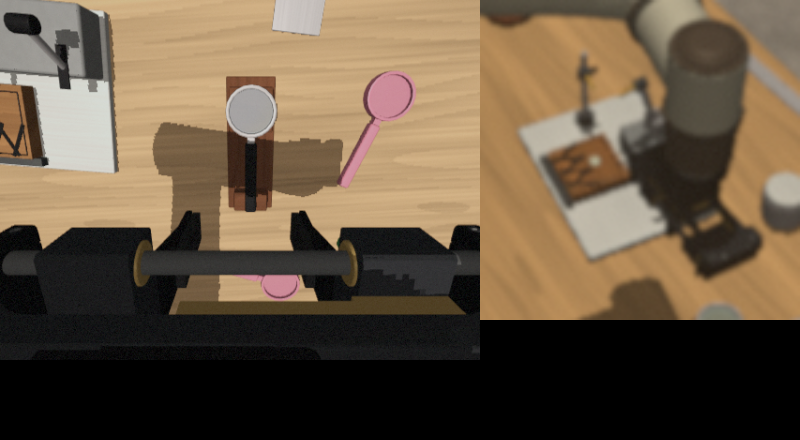

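The lever leans back with its knob at (22,22), and the side view shows the beam up. The loupe ring is centred at (251,111), with the handle's end at (251,210).

Run:
```python
from h import *
np.set_printoptions(precision=4,suppress=True)
k=512/480
c,e=pt('w4',251*k,111*k,.046),pt('w4',251*k,210*k,.046); n=pt('w4',251*k,140*k,.046)
L=pt('w4',226.5*k,111*k,.046);Rr=pt('w4',276.5*k,111*k,.046)
print('ring',c,'end',e,n,'len',np.linalg.norm(c-e),'dia',np.linalg.norm(L-Rr),np.degrees(np.arctan2(*(c-e)[[1,0]])))
print('handle z',pt('w4',251*k,170*k),'grip',c+(e-c)*80/144)
print('knob',pt('w4',22*k,22*k),'mark',.534)
p=cv2.imread('pics/w4.png').astype(int); g=p.sum(2)
for v in (165,180,190): 
  row=g[v,235:300]; print(v,[i+235 for i in range(65) if row[i]<110])
```

```text
ring [ 0.5173 -0.2723  0.046 ] end [ 0.3774 -0.2652  0.046 ] [ 0.4795 -0.2704  0.046 ] len 0.1400884495361165 dia 0.06510133500623196 -2.9227117002336622
handle z [ 0.4372 -0.2683  0.0438] grip [ 0.4396 -0.2683  0.046 ]
knob [ 0.6149 -0.0603  0.1213] mark 0.534
165 [243, 254, 259, 260, 261, 262, 263, 264, 265, 266, 267, 268, 269, 270, 271, 272, 273, 282]
180 [244, 249, 250, 252, 261, 262, 263, 264, 265, 266, 267, 268, 269, 270, 271, 272, 273, 282]
190 [248, 261, 262, 263, 264, 265, 266, 267, 268, 269, 270, 271, 272, 273]
```

Emit:
play_rows(commands="-0.3 -0.1 -0.9 0 0 0;-0.3 -0.1 -0.9 0 0 0;0 0 -0.9 0 0 0;0 0 -0.9 0 0 0;0 0 -0.9 0 0 0;0 0 -0.9 0 0 0;0 0 -0.9 0 0 0;0 0 -0.9 0 0 0;0 0 -0.4 0 0 0;0 0 0 0 0 0;0 0 0 0 0 0")

```text
time_s: 12.2
tcp_pos: [0.4383, -0.2673, 0.0194]
ee_rot: [[0.999, -0.054, 0.001], [-0.054, -0.999, -0.001], [0.001, 0.001, -1.0]]
wrist_force: [0.1, -0.3, -0.3]
gripper_width: 0.689
gripper_force: 0.0
```

Emit:
play_rows(commands="0 0 0 0 0 0;0 0 0 0 0 0;0 0 0 0 0 0;0 0 0 0 0 0;0 0 0 0 0 0;0 0 0 0 0 0;0 0 0 0 0 0", grip=5)

```text
time_s: 12.9
tcp_pos: [0.4373, -0.2674, 0.0187]
ee_rot: [[0.998, -0.055, -0.0], [-0.055, -0.998, -0.0], [-0.0, 0.0, -1.0]]
wrist_force: [-0.3, 0.7, 0.7]
gripper_width: 0.182
gripper_force: 30.0
```

Emit:
play_rows(commands="0 0 0.2 0 0 0;0 0 0.5 0 0 0;0 0 0.7 0 0 0;0 0 0.7 0 0 0;0 0 0.7 0 0 0;0 0 0.5 0 0 0;0 0 0.2 0 0 0;0 0 0 0 0 0")

```text
time_s: 13.7
tcp_pos: [0.4376, -0.2674, 0.1243]
ee_rot: [[0.998, -0.055, 0.002], [-0.055, -0.998, -0.0], [0.002, 0.0, -1.0]]
wrist_force: [0.1, -0.5, -1.9]
gripper_width: 0.182
gripper_force: 30.0
```

Emit:
play_rows(commands="0.04 0.4 0 0 0 0;0.04 0.7 0 0 0 0;0.04 0.8 0 0 0 0;0.04 0.8 0 0 0 0;0.04 0.8 0 0 0 0;0.04 0.8 0 0 0 0;0.04 0.8 0 0 0 0;0.04 0.8 0 0 0 0;0.04 0.8 0 0 0 0;0.04 0.8 0 0 0 0;0.04 0.8 0 0 0 0;0.04 0.8 0 0 0 0;0.04 0.8 0 0 0 0;0.04 0.8 0 0 0 0;0.02 0.7 0 0 0 0;0 0.4 0 0 0 0;0 0 0 0 0 0;0 0 0 0 0 0;0 0 0 0 0 0;0 0 0 0 0 0")

```text
time_s: 15.7
tcp_pos: [0.4545, 0.0859, 0.1235]
ee_rot: [[0.998, -0.057, -0.0], [-0.057, -0.998, -0.0], [-0.0, 0.0, -1.0]]
wrist_force: [0.4, -0.8, -0.8]
gripper_width: 0.18
gripper_force: 30.0
```

Run:
```python
from h import *
q,d=cap('wrist','w5')
cv2.imwrite('pics/w5v.png',cv2.resize(q[60:300,130:450],(800,600),interpolation=cv2.INTER_CUBIC)); print(r.sense()['tcp_pos'],r.sense()['ee_rot'],r.sense()['wrist_force'],r.sense()['moment'])
```

```text
[0.45461786 0.08596341 0.12358646] [[ 9.98402021e-01 -5.65098534e-02 -1.99864669e-04]
 [-5.65098678e-02 -9.98402038e-01 -6.74706935e-05]
 [-1.95732534e-04  7.86572028e-05 -9.99999978e-01]] [ 0.01740456 -0.3427222  -1.02096688] [-0.0062216   0.03005047  0.03964666]
```

View pics/w5v.png

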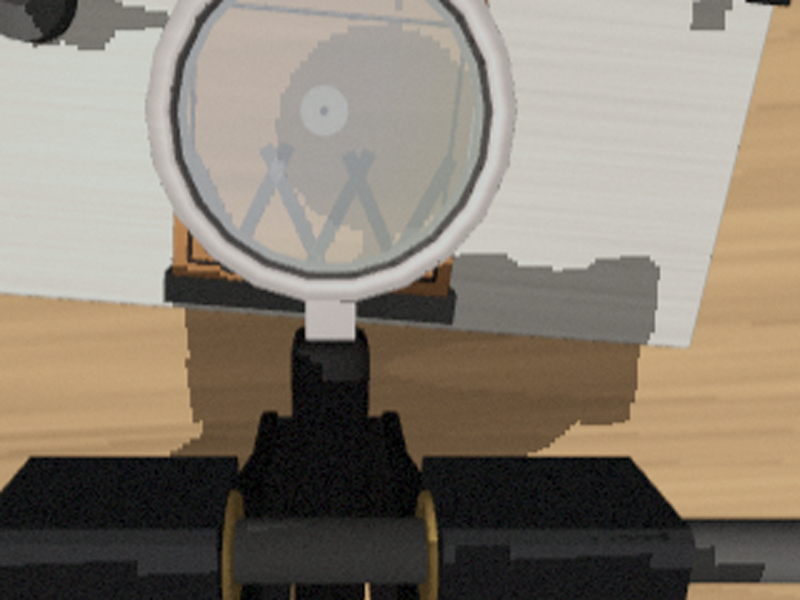

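The mark shows through the lens at crop (324,110). The ring's outer edges are at columns 147 and 517. Next I fit the ring from depth, for its centre and tilt.

```bash
cat > ring.py <<'E'
from h import *
import sys
from scipy.optimize import least_squares
np.set_printoptions(precision=4,suppress=True)
f=sys.argv[1]; mu,mv=float(sys.argv[2]),float(sys.argv[3])
a=np.load(f'pics/{f}.npz'); K,R,t=a['K'],a['R'],a['t'].ravel(); s=r.sense()
tz=s['tcp_pos'][2]
v,u=np.mgrid[0:384,0:512]; d=a['d']
X=((np.stack([u,v,np.ones_like(u)],-1)@np.linalg.inv(K).T)*d[...,None]-t)@R
g=s['tcp_pos']+s['ee_rot']@[.08,0,-.019]
rr=np.hypot(X[...,0]-g[0],X[...,1]-g[1])
m=(d>0)&(rr<.040)&(rr>.024)&(abs(X[...,2]-(g[2]+.008))<.005)
P=X[m]; n=np.linalg.lstsq(np.c_[P[:,:2]-g[:2],np.ones(len(P))],P[:,2],rcond=None)[0]
print(len(P),'ring top plane slopes x,y (rad), z',n,'pred lens z',g[2],'lens z by depth',n[2]-.008+.0018)
top=P[abs(P[:,2]-n[2])<.002]
q=least_squares(lambda p:np.hypot(top[:,0]-p[0],top[:,1]-p[1])-p[2],[g[0],g[1],.0315],loss='soft_l1',f_scale=.002).x
print('ring centre, mean radius',q,'pred',g)
print('mark',pt(f,mu,mv,.034))
E
python3 ring.py w5 259.4 103.8
python3 - <<'E'
from h import *
# glass depth?
print(pt('w5',262,104),pt('w5',280,90))
E
```

```text
5335 ring top plane slopes x,y (rad), z [ 0.0032 -0.0004  0.1484] pred lens z 0.14257080081843268 lens z by depth 0.14224263194136258
ring centre, mean radius [0.5337 0.0816 0.0309] pred [0.5345 0.0814 0.1426]
mark [0.5351 0.0834 0.034 ]
[0.53572428 0.08143613 0.14281212] [0.54144673 0.07274616 0.14291093]
```

Emit:
play_rows(commands="0.02 0.03 -0.1 0 0 0;0.02 0.03 -0.15 0 0 0;0 0 -0.15 0 0 0;0 0 -0.15 0 0 0;0 0 -0.1 0 0 0;0 0 -0.03 0 0 0;0 0 0 0 0 0;0 0 0 0 0 0;0 0 0 0 0 0;0 0 0 0 0 0;0 0 0 0 0 0")

```text
time_s: 16.85
tcp_pos: [0.456, 0.0885, 0.1034]
ee_rot: [[0.998, -0.055, 0.0], [-0.055, -0.998, 0.0], [0.0, -0.0, -1.0]]
wrist_force: [-0.4, -0.4, -0.5]
gripper_width: 0.18
gripper_force: 30.0
```

Run:
```python
from h import *
q,d=cap('wrist','w6'); cap('side','s6')
cv2.imwrite('pics/w6v.png',cv2.resize(q[20:170,110:350],(800,500),interpolation=cv2.INTER_CUBIC)); print(r.sense()['tcp_pos'],r.sense()['wrist_force'])
```

```text
[0.45594672 0.08844942 0.10332063] [-0.02278834 -0.9489035  -1.20873771]
```

View pics/w6v.png

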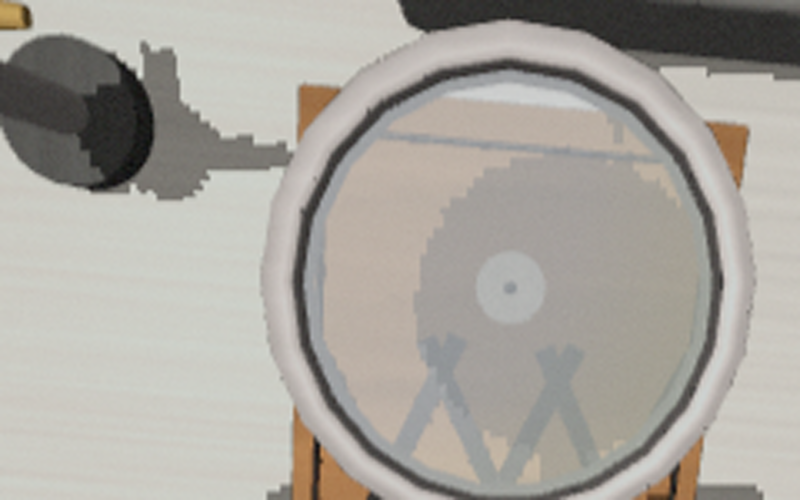

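The mark is at crop (510,288), central in the lens, and the pointer's tip is at (30,15). I'll check the numbers.

```bash
python3 ring.py w6 262.7 106.1
python3 - <<'E'
from h import *
for u in range(112,121): 
  z=[round(float(pt('w6',u,v,None,0)[2]),4) for v in range(22,28)]; print(u,z,pt('w6',u,24)[:2])
# bias at block top, plate
print('plate',pt('w6',200,100)[2], 'blk', pt('w6',202,52)[2])
E
```

```text
5365 ring top plane slopes x,y (rad), z [ 0.0038 -0.0006  0.1283] pred lens z 0.12233287841776833 lens z by depth 0.12211205374775791
ring centre, mean radius [0.5352 0.0843 0.031 ] pred [0.5358 0.084  0.1223]
mark [0.535  0.0835 0.034 ]
112 [0.1236, 0.1235, nan, 0.123, 0.1219, 0.1222] [0.57394549 0.14719919]
113 [0.1238, 0.1248, 0.1235, 0.1225, 0.1217, 0.1229] [0.57396227 0.14683819]
114 [0.1214, 0.1229, 0.1239, 0.1226, 0.1225, 0.1221] [0.57392869 0.14638876]
115 [0.1213, 0.1222, 0.1234, 0.1234, 0.1214, 0.1222] [0.57398081 0.14608754]
116 [0.1218, 0.1221, 0.1233, 0.123, 0.1226, 0.1222] [0.57412299 0.14593914]
117 [0.122, 0.1208, 0.122, 0.1212, 0.1209, 0.1224] [0.57433302 0.14590278]
118 [0.1216, 0.1213, 0.121, 0.1198, 0.1211, 0.1214] [0.57443348 0.14567565]
119 [0.0094, 0.0103, 0.0107, 0.1196, 0.1205, 0.1199] [0.60233856 0.19223497]
120 [0.0109, 0.0092, 0.0096, 0.01, 0.0102, 0.0107] [0.60243484 0.19168884]
plate 0.1254489516960275 blk 0.03200524977166578
  return _methods._mean(a, axis=axis, dtype=dtype,
  ret = ret.dtype.type(ret / rcount)
```

Emit:
play_rows(commands="0 -0.02 0 0 0 0;0 0 0 0 0 0;0 0 0 0 0 0;0 0 0 0 0 0;0 0 0 0 0 0;0 0 0 0 0 0;0 0 0 0 0 0;0 0 0 0 0 0;0 0 0 0 0 0;0 0 0 0 0 0")

```text
time_s: 17.95
tcp_pos: [0.4559, 0.0878, 0.1032]
ee_rot: [[0.998, -0.055, -0.0], [-0.055, -0.998, -0.0], [-0.0, 0.0, -1.0]]
wrist_force: [0.5, 0.1, -2.3]
gripper_width: 0.18
gripper_force: 30.0
```

```bash
python3 -c "
from station import r
print(r.finish_job())"
```

```text
the job is handed in; nothing more can be done
None
```

I handed in the job at about 18 s: the lever was swung fully over and back with the beam up again, and the loupe is held level, within about 1 mm of the mark and of the pointer height by my measurements; the hand-in gave no verdict.

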